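# Weigh a part-used spool of solder on the beam balance

### The arm

A 6-joint arm with a two-finger parallel gripper is mounted at the origin on a cart in front of the work surface, level with it; the furniture and walls round the work are solid. World frame = base frame: x ahead of the robot, y to its left, z up, the work surface at z = 0. Lengths are in m, angles in rad, forces in N, time in s.
With the tool pointing down it reaches from about 0.275 to 0.975 m from the base axis. Payload 8.4 kg.
Tool frame: the origin (TCP) lies on the centre line of the jaws, within the pads' length; the fingertips stand 22 mm ahead of it and the grasp point (between the pads) lies 3 mm ahead of it; z points along the fingers, y is the line along which they close (so a half turn about z gives the same grasp; the last joint's range is limited). The gripper opens to 92 mm and grips with 3 to 60 N. Pads are 20 mm wide; open, the fingers measure 128 mm over their backs; the gripper's body (75 mm by 189 mm) begins 69 mm behind the grasp point.
Start: joints at [-1.226, 0.353, 1.633, -0, 1.155, -0.002], TCP at [0.212, -0.588, 0.237] pointing down, gripper open.
Joint ranges: [-2.63, 2.63], [-0.92, 2.1], [0.06, 2.66], [-1.3, 4.44], [0, 2.69], [-3.02, 3.02]. Speed limits (rad/s): [2.22, 2.22, 2.79, 3.14, 3.14, 3.14].

### API

Orientations are given as a unit quaternion [w, x, y, z].
In Python, from rig import manip gives the robot as it stands.
- The arm moves only by the tool drive_tool, never from a script. Its argument "plan" is one flat list of numbers, 7 for each row, row after row: the shift along the tool's x, y, z in cm, then the turn, a rotation vector about the tool's x, y, z in degrees, then the finger opening in cm, from 0 to 9.19. A call has 1 to 20 rows; each row is the pose to reach, as a shift and turn from the pose commanded when the call began, along the tool's axes at that moment; what a row does not reach only later rows make up. A row lasts 1/10 s, in which the tool goes at most 50 mm and 8.59 degrees, less where a joint would pass 70% of its speed; a pose out of reach is approached as far as the arm can. A call with a gripper value outside its range is refused whole. The fingers move at their own pace and stop on an object; "force" is the grip in N (left out, the last holds). Time passes only in rows, so rows that repeat a pose let the fingers close. It gives the time, the measured TCP pose, the force, the opening and the grip force at its end, in the units of the state.
- manip.sense(): the state, without advancing time (a new reading comes with each control period).
- manip.read_camera(name): name is "side" or "top"; returns the picture (400x640x3 uint8, red, green, blue); there is no depth.
- manip.camera_info(name): a dict with "fx", "fy", "cx", "cy" (pixels), "cam_to_world" (4x4, takes a point from camera to world coordinates). Camera axes: x right, y up, looking along -z (the intrinsics and any distortion apply to the point x, -y, -z); pixel columns grow to the right and rows downward; lengths in m; the calibration is good to about 2 mm. A picture is of the moment at which its call begins. camera_info takes no time and is no camera call.
- manip.hand_in(): hands the job in; it is judged then, once.
Trained networks look in the newest picture that a camera, given by its name, has taken for a name from the list of things; names that differ only in an ending like _2 or _b are one class to them, and where a whole thing is asked for, a point or a joint stands for the part that bears it (a point fixed in the world has none). Each returns a list of dicts, best first, with "conf" (0 to 1); they miss things now and then, are a little off and sometimes report something else, mostly with a low value. They report only what shows in the picture. A call takes as long as a camera call. They do not tell look-alikes from the thing itself.
- manip.masks_of(camera, query): "pixels" (400x640 bool, what is visible of it) and "position" ([column, row] in pixels, amid what is visible of it).
The state is a dict: "t": time; "q": joint angles; "qd": joint speeds; "effort": joint torques, N m; "tool_pos": TCP position; "ee_rot": TCP orientation; "force": force on the tool from outside, world axes, zero at the start; "torque": the same for the moment, N m; "gripper_width": opening from 0.0 (shut) to 1.0 (fully open); "gripper_force": force on a finger pad.
Only numpy, scipy, OpenCV 4.12 (cv2) and the standard library are available. Lean on these libraries where they do the work, as an engineer would, in place of code of your own. Each camera call takes 0.05 s, during which the arm holds its last target. There are 200 camera calls.

### The job

Find out how much solder is left on the spool: with the beam arrested, stand the spool upright in the middle of the balance pan, push the red arrest lever fully over to release the beam, see how far it settles out of balance, and push the lever fully back to arrest it. Slide the brass poise along to where it should balance, release the beam again and, hands off, let the pointer come to rest inside the green band (if it misses, arrest, correct and try again), then arrest the beam for good, leaving the spool on the pan and the poise out along its arm. Never touch the spool or slide the poise while the beam is released, and leave the jars and the bottle where they stand.

Things in the scene. Friction and masses are not known exactly. Their poses are not given: they have to be found in the camera images.
- balance: Grey beam balance, fixed; foot plate 112 x 285 mm, 24 mm high. Origin on the bench under the main pivot; x points away from its front (lever side, to the robot), y left along the beam (pan side). Pivot at z 100 mm between cheeks (x +-27, y +-15, to z 107 mm). Beam: steel bar 8 x 11 mm, y -152 to +95 mm. White scale plate at x 17, y -168 mm, to z 152 mm.
- pan_top (a point): Middle of the flat rimless steel pan (84 mm across, 3 mm thick), on its upper face; 90 mm to the left of the pivot, 120.5 mm above the bench when the beam is level. The pan stays level and moves up and down with the beam.
- beam (a joint): Tilt of the beam, rad: 0 level, positive pan side down, range -0.26 to 0.26. Arrested it is held at 0. Released it swings about a second, then rests at a tilt proportional to the imbalance: each 10 mm of poise travel outward changes it by -0.030. With the spool on and the poise where it starts, it rests at 0.04 to 0.23.
- arrest_lever (a joint): Angle of the arrest lever, rad: 0 arrested (leaning 0.6 rad left of upright, as at the start; padded rests hold the beam), 1.2 released (leaning 0.6 rad right, rests down). It stays where it is left; about 1 N at the knob moves it; in between, the beam is neither held nor free.
- lever_knob (a point): Centre of the red ball knob (21 mm) of the arrest lever, at the front of the balance. The 8 mm rod turns about an axis along the balance's x through x -84, y 0, z 36 mm (balance frame), knob centre 72 mm from it: y +41 to -41 mm, z 95 mm at the ends, 108 mm upright. Cam housing behind it: to z 60 mm, front at x -58 mm, boss to the lever.
- poise (a joint): Place of the brass poise on the right arm in m: 0 = 28 mm from the main pivot, growing outward (to the right) up to 0.090. Friction holds it where it is left; about 1 N moves it along the beam.
- poise_fin (a point): Middle of the upright thumb fin of the brass poise: fin 8 mm along the beam, 24 mm across it, from 16 to 46 mm above the beam's centre line (this point 34 mm above it). The saddle block below it is 16 mm along the beam, 30 mm across.
- pointer_tip (a point): Tip of the red pointer at the right end of the beam, 178 mm from the pivot.
- band_mark (a point): Middle of the green band (6.6 mm high) on the white scale plate at the right end: the pointer inside it (tilt within about 0.02 rad) means balanced.
- solder_spool: Grey spool of solder wire standing on its flange, 52 mm across, 28 mm high, 80 to 140 g according to what is left on it. Origin at the centre of its underside. It starts on the bench, at one of three places that it shares out with jar_bits and jar_pickle.
- jar_bits: Bystander: small glass jar with brass lid, 48 mm across, 56 mm high; origin at the centre of its underside.
- jar_pickle: Bystander: squat glass jar with black lid, 52 mm across, 64 mm high; origin at the centre of its underside.
- flux_bottle: Bystander: flux bottle with red cap, 43 mm across, 108 mm high, behind the pan; origin at the centre of its underside.
- jar_tall: Bystander: tall glass jar with red lid, 44 mm across, 100 mm high, in front of the right arm; origin at the centre of its underside.
- wax_block: Scenery: pale block of carving wax, 36 x 50 x 9 mm, stuck down in front of the balance; origin at the centre of its underside.
There are look-alikes about, which are no part of the job. What is shaped like the solder_spool but purple is not meant.

How it is judged:
On the way, in this order (a step that is already met when the one before it is completed fails the run):
1. the spool stands upright on the middle of the pan (within 22 mm), let go, with the beam arrested (horizontal distance between solder_spool and pan_top below 0.022 m and z of solder_spool in the frame of pan_top between -0.006 and 0.006 m and angle between solder_spool's own z axis and vertical below 0.12 rad and value of joint arrest_lever below 0.12 rad and value of joint beam between -0.015 and 0.015 rad and contact force between the fingers and solder_spool below 0.1 N), for 0.2 s.
2. the beam is fully released and shows its imbalance (pan side down) (value of joint arrest_lever above 1.05 rad and value of joint beam above 0.03 rad), for 0.3 s.
3. the beam is arrested again (value of joint arrest_lever below 0.12 rad and value of joint beam between -0.015 and 0.015 rad), for 0.2 s.
4. the beam is fully released, the robot's hands are off the balance and the beam has come to rest level, pointer in the green band (tilt within 0.022 rad) (value of joint arrest_lever above 1.05 rad and value of joint beam between -0.022 and 0.022 rad and velocity of joint beam between -0.05 and 0.05 rad/s and contact force between each of the arm, the fingers and balance below 0.2 N), for 0.6 s.
At the end, for the whole second after the job is handed in: The arrest lever is fully back (within 0.12 rad), the beam is held level (within 0.015 rad), the spool stands upright and still on the pan within 22 mm of its middle, and the poise is left out along the arm (18 to 88 mm on its joint) (all of step 3 and horizontal distance between solder_spool and pan_top below 0.022 m and z of solder_spool in the frame of pan_top between -0.006 and 0.006 m and angle between solder_spool's own z axis and vertical below 0.12 rad and linear speed of solder_spool below 0.02 m/s and value of joint poise between 0.018 and 0.088 m); the robot touches nothing.
It fails at once if the spool is touched by the fingers while the beam is released (value of joint arrest_lever above 0.25 rad and contact force between the fingers and solder_spool above 0.3 N).
It fails at once if the poise is slid while the beam is released (value of joint arrest_lever above 0.25 rad and (velocity of joint poise above 0.03 m/s or velocity of joint poise below -0.03 m/s)).
It fails at once if a bystander (jar or bottle) is displaced by more than 15 mm (distance of any of jar_bits, jar_pickle, flux_bottle, jar_tall from where it was at the start of the episode above 0.015 m).
It also fails if it takes over 64 s, if anything falls off the work surface, if the arm or the gripper's body presses on something with over 40 N, if the wrist force passes 120 N, or if a joint passes its speed limit or range.

## Working session

There is one attempt and no reset: what is moved stays moved. The work goes in short steps, Python scripts to look and compute and a tool call to move; the robot and the scene stay as the last step left them, time stands still between calls to the robot, and variables do not carry over. Pictures are saved under pics/ and viewed, at most 10 in all, crops included, and the job is handed in when it is done.

Besides the shell and the picture viewer there is one more tool, called after "Emit:" in YAML: its name, and indented under it one key for each argument. drive_tool: Moves the arm, as the interface text tells. Its arguments: {"type":"object","properties":{"plan":{"type":"array"},"force":{"type":"number"}},"required":["plan"]}

```bash
ls; mkdir -p pics
cat > h.py <<'E'
import numpy as np,cv2
from rig import manip
def shot(c,name=None):
    im=manip.read_camera(c)
    if name: cv2.imwrite('pics/'+name+'.png',im[:,:,::-1])
    return im
def ray(c,p):
    I=manip.camera_info(c);T=np.array(I['cam_to_world'])
    d=np.array([(p[0]-I['cx'])/I['fx'],-(p[1]-I['cy'])/I['fy'],-1.])
    return T[:3,3],T[:3,:3]@d
def onz(c,p,z):
    o,d=ray(c,p);return o+d*(z-o[2])/d[2]
def proj(c,P):
    I=manip.camera_info(c);T=np.linalg.inv(np.array(I['cam_to_world']))
    q=T[:3,:3]@np.array(P)+T[:3,3]
    return np.array([I['cx']+I['fx']*q[0]/-q[2],I['cy']+I['fy']*q[1]/q[2]])
def tri(p1,p2):
    A=[];b=[]
    (o1,d1),(o2,d2)=ray('side',p1),ray('top',p2)
    M=np.zeros((3,3));v=np.zeros(3);
    for o,d in((o1,d1),(o2,d2)):
        d=d/np.linalg.norm(d);Q=np.eye(3)-np.outer(d,d);M+=Q;v+=Q@o
    x=np.linalg.solve(M,v)
    return x,[np.linalg.norm(np.cross(x-o,d/np.linalg.norm(d))) for o,d in((o1,d1),(o2,d2))]
E
python3 - <<'E'
from h import *
np.set_printoptions(precision=4,suppress=True)
for c in('side','top'):
    shot(c,c+'0');I=manip.camera_info(c);print(c,{k:(np.round(v,3).tolist()) for k,v in I.items()})
for n in['solder_spool','jar_bits','jar_pickle','flux_bottle','jar_tall','lever_knob','poise_fin','pointer_tip','band_mark','pan_top','balance','wax_block']:
    for c in('side','top'):
        for r in manip.masks_of(c,n)[:3]:
            ys,xs=np.where(r['pixels']);print(n,c,round(r['conf'],2),np.round(r['position'],1),xs.min(),xs.max(),ys.min(),ys.max())
print(manip.sense())
E
```

```text
pics
side {'fx': 435.769, 'fy': 435.769, 'cx': 317.588, 'cy': 197.411, 'cam_to_world': [[-0.991, 0.055, -0.12, 0.37], [-0.132, -0.467, 0.875, 0.886], [-0.008, 0.883, 0.47, 0.609], [0.0, 0.0, 0.0, 1.0]]}
top {'fx': 446.515, 'fy': 446.515, 'cx': 314.471, 'cy': 202.138, 'cam_to_world': [[0.009, 0.988, -0.157, 0.306], [-1.0, 0.007, -0.014, -0.092], [-0.013, 0.157, 0.987, 1.227], [0.0, 0.0, 0.0, 1.0]]}
solder_spool side 0.67 [385.1 177.5] 380 396 172 186
solder_spool side 0.48 [396.2 191.4] 387 405 184 200
solder_spool side 0.47 [353.8 184.2] 349 363 176 191
solder_spool top 0.86 [423.8 268. ] 413 434 261 280
solder_spool top 0.75 [393.3 278.1] 383 403 269 288
solder_spool top 0.56 [408.3 235.8] 396 417 225 243
jar_bits side 0.67 [325.8 165.3] 325 333 157 176
jar_pickle side 0.65 [294. 303.] 282 308 289 320
jar_pickle top 0.63 [190.4 197.6] 179 202 190 209
jar_pickle top 0.23 [405.7 236.1] 397 417 224 243
flux_bottle side 0.82 [253.  219.9] 246 263 198 239
flux_bottle top 0.63 [295.  144.3] 290 305 135 154
flux_bottle top 0.41 [362.8 156.1] 357 365 150 164
jar_tall side 0.77 [317.3 167.4]
[... 967 characters left out ...]
81 [353.6 166.2] 298 418 134 198
balance top 0.29 [192.  197.8] 180 202 190 209
wax_block side 0.6 [323.2 194.2] 320 330 192 200
wax_block top 0.82 [375.  197.6] 372 385 189 207
wax_block top 0.23 [438.6 193.9] 429 449 186 205
{'t': 1.3, 'q': array([-1.2264,  0.353 ,  1.6334, -0.    ,  1.1552, -0.0024]), 'qd': array([0.0008, 0.0015, 0.0011, 0.0002, 0.0001, 0.0001]), 'effort': array([ -0.0017, -59.3771, -33.4567,   0.0696,   0.0159,   0.    ]), 'tool_pos': array([ 0.2124, -0.5878,  0.2366]), 'ee_rot': array([-0.    ,  0.985 ,  0.1725, -0.    ]), 'force': array([-0.2684,  0.4574, -0.3747]), 'torque': array([ 0.0105, -0.0443, -0.0274]), 'gripper_force': 0.0, 'gripper_width': 1.0020110978413472}
```

Run:
```python
import cv2
t=cv2.imread('pics/top0.png')[110:310,160:480]
s=cv2.imread('pics/side0.png')[130:340,230:430]
cv2.imwrite('pics/t1.png',cv2.resize(t,None,fx=2.5,fy=2.5,interpolation=2));cv2.imwrite('pics/s1.png',cv2.resize(s,None,fx=2.85,fy=2.85,interpolation=2))
```

```text
(no output)
```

View pics/t1.png

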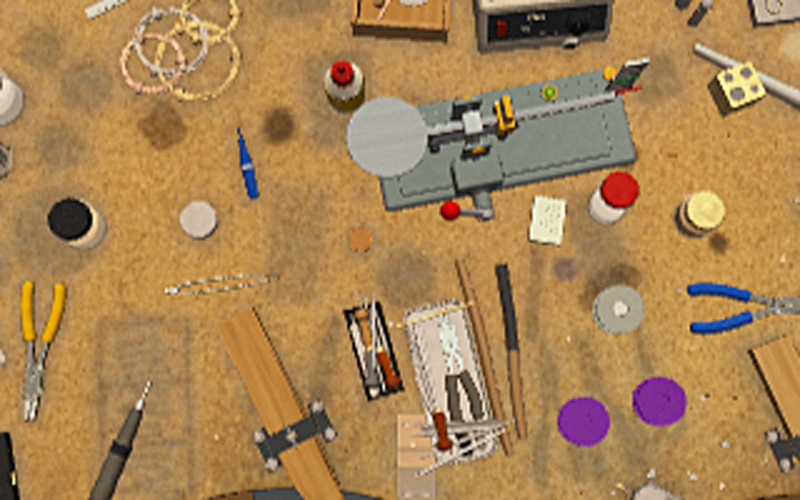

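View pics/s1.png

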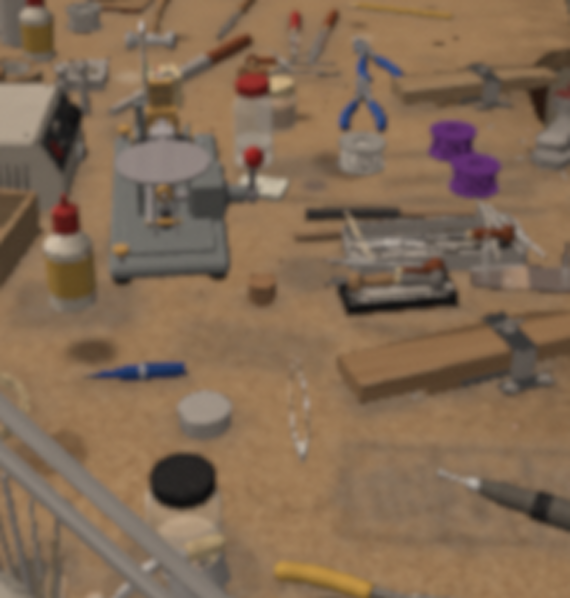

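The top crop shows the grey spool at full-image pixel (407, 234) and the knob at (340, 194). The pan is at (315, 164), the poise at (362, 156), jar_tall at (406, 187) and jar_bits at (441, 194). The side crop shows the spool at (357, 183), the pan at (287, 186) and the knob at (319, 185). The purple look-alikes are the two to the robot's side of the spool.

Run:
```python
from h import *
np.set_printoptions(precision=4,suppress=True)
T=cv2.imread('pics/top0.png').astype(int);S=cv2.imread('pics/side0.png').astype(int)
def red(im,x0,x1,y0,y1):
    b,g,r=[im[y0:y1,x0:x1,i] for i in range(3)]
    m=(r>130)&(g<80)&(b<80);ys,xs=np.where(m);return np.array([xs.mean()+x0,ys.mean()+y0]),m.sum(),(xs.min()+x0,xs.max()+x0,ys.min()+y0,ys.max()+y0)
kt=red(T,334,348,187,200);ks=red(S,312,326,178,194);print(kt,ks)
print('knob',tri(ks[0],kt[0]))
print('ptr top',red(T,400,420,138,152))
# spool : mask bboxes
def mask(c,q,near):
    shot(c);rs=manip.masks_of(c,q)
    return [r for r in rs if np.hypot(*(np.array(r['position'])-near))<9]
for q in('solder_spool','pan_top','poise_fin'):
  for c,n in(('side',{'solder_spool':(357,183),'pan_top':(287,186),'poise_fin':(286,165)}[q]),('top',{'solder_spool':(407,234),'pan_top':(315,166),'poise_fin':(362,157)}[q])):
    for r in mask(c,q,n):
        (cx,cy),ax,an=cv2.fitEllipse(np.argwhere(r['pixels'])[:,::-1].astype(np.float32)[cv2.convexHull(np.argwhere(r['pixels'])[:,::-1].astype(np.int32),returnPoints=False)[:,0]])
        print(q,c,r['conf'],np.array([cx,cy]),np.array(ax),an,'on z.12',onz(c,(cx,cy),.1205),'z.028',onz(c,(cx,cy),.028),r['position'])
# pan by grey disc in top
hs=cv2.cvtColor(cv2.imread('pics/top0.png'),cv2.COLOR_BGR2HSV)
print('pan cand tri',tri((287.2,186.1),(314.8,164.4)))
print('spool tri',tri((357,180),(407.2,233.6)))
t=cv2.imread('pics/top0.png')[130:215,290:425]
cv2.imwrite('pics/t2.png',cv2.resize(t,None,fx=5.9,fy=5.9,interpolation=2))
```

```text
(array([340.    , 192.8286]), np.int64(35), (np.int64(337), np.int64(343), np.int64(190), np.int64(196))) (array([317.5833, 183.0833]), np.int64(12), (np.int64(316), np.int64(320), np.int64(182), np.int64(185)))
knob (array([ 0.5098, -0.141 ,  0.1006]), [np.float64(0.0004420610686060894), np.float64(0.00044206106860597533)])
ptr top (array([411.3, 145.5]), np.int64(10), (np.int64(407), np.int64(416), np.int64(145), np.int64(146)))
solder_spool side 0.53 [356.1224 183.3517] [15.8592 19.0797] 88.95919036865234 on z.12 [ 0.4074 -0.1108  0.1205] z.028 [ 0.4146 -0.2994  0.028 ] [352.2, 184.1]
solder_spool top 0.59 [406.812  233.3633] [18.6705 21.5395] 62.207183837890625 on z.12 [ 0.405  -0.3054  0.1205] z.028 [ 0.4133 -0.3232  0.028 ] [405.8, 235.0]
pan_top side 0.59 [288.1333 193.7263] [30.7696 37.743 ] 100.11071014404297 on z.12 [ 0.5681 -0.0347  0.1205] z.028 [ 0.6056 -0.2088  0.028 ] [285.7, 184.8]
pan_top top 0.74 [314.4277 164.693 ] [31.1491 31.8985] 50.25571823120117 on z.12 [ 0.578  -0.0752  0.1205] z.028 [ 0.6008 -0.0738  0.028 ] [315.2, 166.9]
poise_fin side 0.48 [286.076  167.5806] [12.7028 22.9409] 1.8444874286651611 on z.12 [ 0.6033 -0.1867  0.1205] z.028 [ 0.6475 -0.3896  0.028 ] [283.3, 169.0]
poise_fin top 0.58 [361.4613 156.6173] [ 7.4859 14.6622] 175.5465850830078 on z.12 [ 0.5998 -0.1948  0.1205] z.028 [ 0.6244 -0.2033  0.028 ] [363.5, 156.7]
pan cand tri (array([ 0.5787, -0.0761,  0.12  ]), [np.float64(0.00016905088081109321), np.float64(0.0001690508808110667)])
spool tri (array([ 0.413 , -0.3243,  0.0273]), [np.float64(0.00025707705810198094), np.float64(0.0002570770581019598)])
```

View pics/t2.png

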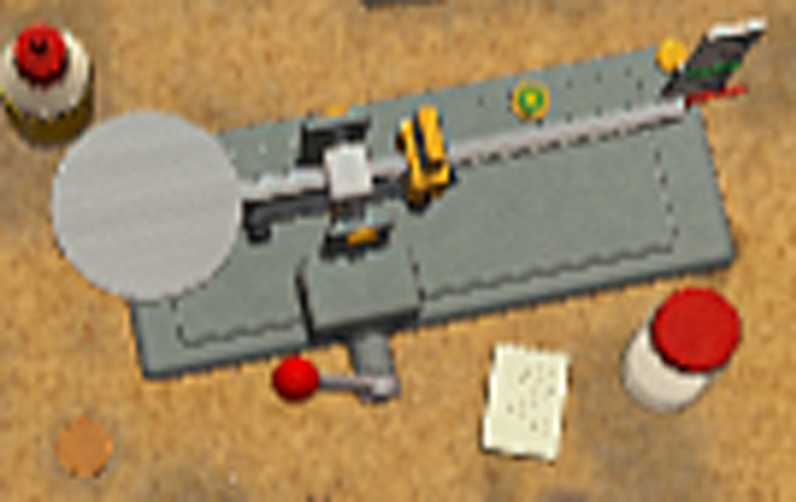

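```bash
cat > geo.py <<'E'
from h import *
from scipy.optimize import least_squares
f=lambda x,y:(290+x/5.9-.4,130+y/5.9-.4)
ob=[((0,.09,.1205),(314.5,164.5)),((-.084,.041,.095),(340,192.8)),((0,-.178,.1),f(745,92)),((-.056,.1425,.024),f(148,372)),((-.056,-.1425,.024),f(733,256))]
R=lambda a:np.array([[np.cos(a),-np.sin(a)],[np.sin(a),np.cos(a)]])
def res(p,w=0):
    out=[]
    for L,px in ob[:]:
        g=R(p[2])@np.array(L[:2])+p[:2]
        out.append(onz('top',px,L[2])[:2]-g)
    return np.array(out)
s=least_squares(lambda p:res(p).ravel(),[.6,-.16,.2],loss='soft_l1',f_scale=.003).x
def W(x,y,z): return np.r_[R(s[2])@np.array([x,y])+s[:2],z]
E
python3 - <<'E'
from geo import *
np.set_printoptions(precision=4,suppress=True)
print(s,np.degrees(s[2]));print(res(s)*1000)
for n,p in dict(pan=(0,.09,.1205),knob0=(-.084,.041,.095),knob1=(-.084,-.041,.095),fin0=(0,-.028,.134),fin90=(0,-.118,.134)).items():
    print(n,W(*p),proj('top',W(*p)),proj('side',W(*p)))
for n,p,z in(('tall',(408.0,185.6),.1),('bits',(440.5,193),.056),('bottle',(297,139),.108)): print(n,onz('top',p,z))
# tool axes
from scipy.spatial.transform import Rotation as Ro
q=manip.sense()['ee_rot'];print(Ro.from_quat([*q[1:],q[0]]).as_matrix())
E
```

```text
[ 0.6016 -0.1664  0.2136] 12.236319738376068
[[ -4.0288   3.0744]
 [ -0.3855   2.8607]
 [ -2.7204   2.1675]
 [  6.5697 -36.1132]
 [  2.8726 -29.5796]]
pan [ 0.5825 -0.0784  0.1205] [315.7226 162.9639] [285.8118 185.4384]
knob0 [ 0.5108 -0.1441  0.095 ] [341.1125 192.6598] [317.5335 184.4848]
knob1 [ 0.5282 -0.2243  0.095 ] [372.2339 186.2254] [315.1758 171.6671]
fin0 [ 0.6075 -0.1938  0.134 ] [361.5227 152.2471] [284.866  161.9568]
fin90 [ 0.6266 -0.2817  0.134 ] [396.3725 145.0976] [284.3967 149.7707]
tall [ 0.5294 -0.3152  0.1   ]
bits [ 0.5187 -0.4095  0.056 ]
bottle [ 0.6493 -0.0291  0.108 ]
[[ 0.9405  0.3399  0.    ]
 [ 0.3399 -0.9405 -0.    ]
 [-0.      0.     -1.    ]]
```

Run:
```python
p=open('geo.py').read()
p=p.replace("((-.056,.1425,.024)","((-.056,.1105,.024)").replace("((-.056,-.1425,.024)","((-.056,-.1745,.024)")
open('geo.py','w').write(p)
from geo import *
np.set_printoptions(precision=4,suppress=True)
print(s,np.degrees(s[2]));print(res(s)*1000)
for n,p in dict(pan=(0,.09,.1205),knob0=(-.084,.041,.095),knob1=(-.084,-.041,.095),fin0=(0,-.028,.134),fin90=(0,-.118,.134)).items():
    print(n,W(*p),proj('top',W(*p)),proj('side',W(*p)))
# fin centre: top of fin in pic t2
for px in((432,140),(425,118),(440,165)): 
    w=onz('top',f(*px),.146);print('fin',w,R(-s[2])@(w[:2]-s[:2]))
```

```text
[ 0.5995 -0.1648  0.209 ] 11.976118241136387
[[-2.3612  1.3724]
 [ 1.5797  0.8323]
 [ 0.1372  0.7207]
 [ 1.4173 -6.8104]
 [-1.0143 -0.0054]]
pan [ 0.5809 -0.0767  0.1205] [315.0479 163.5986] [286.3307 185.7721]
knob0 [ 0.5089 -0.1421  0.095 ] [340.3237 193.4065] [318.1664 184.8596]
knob1 [ 0.5259 -0.2223  0.095 ] [371.4857 187.1085] [315.8994 171.9936]
fin0 [ 0.6054 -0.1922  0.134 ] [360.8972 153.0878] [285.5371 162.2224]
fin90 [ 0.624  -0.2802  0.134 ] [395.7951 146.0885] [285.1655 149.9988]
fin [ 0.6015 -0.1958  0.146 ] [-0.0046 -0.0308]
fin [ 0.611 -0.193  0.146] [ 0.0054 -0.03  ]
fin [ 0.5906 -0.1991  0.146 ] [-0.0158 -0.0318]
```

Emit:
drive_tool:
  plan: [13.9, -9, 5, 0, 0, 4, 8, 27.9, -18, 9, 0, 0, 7.9, 8, 27.9, -18, 11.7, 0, 0, 7.9, 7.5, 27.9, -18, 11.7, 0, 0, 7.9, 7.5, 27.9, -18, 11.7, 0, 0, 7.9, 7.5, 27.9, -18, 11.7, 0, 0, 7.9, 7.5, 27.9, -18, 11.7, 0, 0, 7.9, 7.5, 27.9, -18, 11.7, 0, 0, 7.9, 7.5, 27.9, -18, 11.7, 0, 0, 7.9, 7.5, 27.9, -18, 11.7, 0, 0, 7.9, 7.5, 27.9, -18, 11.7, 0, 0, 7.9, 7.5, 27.9, -18, 11.7, 0, 0, 7.9, 7.5]
  force: 12

```text
t: 3.1
tool_pos: [0.4132, -0.3249, 0.1201]
ee_rot: [0.0, 0.995, 0.103, 0.0]
force: [0.4, 0.1, -0.6]
gripper_width: 0.816
gripper_force: 0.0
```

Run:
```python
from h import *
st=manip.sense();print(st['tool_pos'],st['ee_rot'],st['qd'])
t=shot('top')[190:270,360:460,::-1];s=shot('side')[130:230,310:410,::-1]
a=cv2.resize(t,(500,400),interpolation=2);b=cv2.resize(s,(300,300),interpolation=2)
o=np.zeros((400,800,3),np.uint8);o[:,:500]=a;o[:300,500:]=b;cv2.imwrite('pics/g1.png',o)
```

```text
[ 0.41322937 -0.32490695  0.12009975] [3.71306394e-04 9.94644943e-01 1.03349873e-01 3.22736215e-04] [ 0.00308323  0.00200178  0.00424522 -0.0003507  -0.0013194   0.00198148]
```

View pics/g1.png

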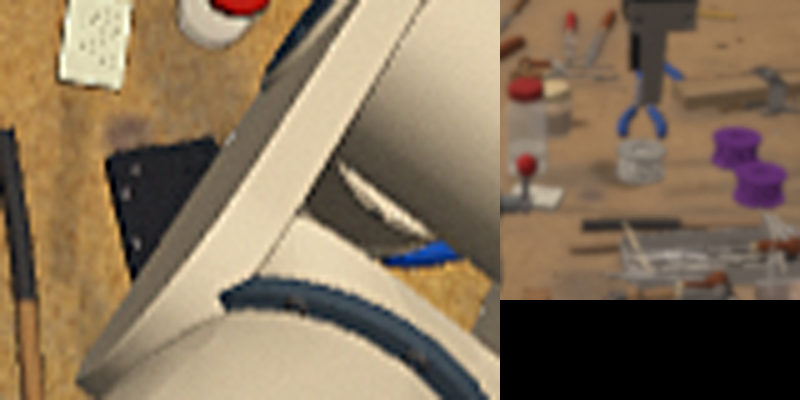

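The arm hides the top view. In the side view the near finger is at about column 360 and the spool at 357; I'll check that against the projection.

Run:
```python
from h import *
p=np.array([.4132,-.3249,.098]);ty=np.array([.205,-.979,0])
for k in(-.046,.046):print(proj('side',p+k*ty))
```

```text
[360.297795   164.82058825]
[355.51020565 152.82500627]
```

Emit:
drive_tool:
  plan: [0, 0, 3, 0, 0, 0, 7.5, 0, 0, 6, 0, 0, 0, 7.5, 0, 0, 8.5, 0, 0, 0, 7.5, 0, 0, 9.4, 0, 0, 0, 7.5, 0, 0, 9.4, 0, 0, 0, 4, 0, 0, 9.4, 0, 0, 0, 4, 0, 0, 9.4, 0, 0, 0, 4, 0, 0, 9.4, 0, 0, 0, 4, 0, 0, 9.4, 0, 0, 0, 4, 0, 0, 9.4, 0, 0, 0, 4]
  force: 12

```text
t: 4.2
tool_pos: [0.4144, -0.3243, 0.0268]
ee_rot: [0.001, 0.995, 0.104, 0.001]
force: [-1.3, 0.4, 7.7]
gripper_width: 0.558
gripper_force: 12.0
```

Emit:
drive_tool:
  plan: [0, 0, -3, 0, 0, 0, 4, 0, 0, -7, 0, 0, 0, 4, 0, 0, -12, 0, 0, 0, 4, 0, 0, -15.5, 0, 0, 0, 4, 3, -3, -16.5, 0, 0, 0, 4, 6, -6, -16.5, 0, 0, 0, 4, 9, -9, -16.5, 0, 0, 0, 4, 12, -12, -16.5, 0, 0, 0, 4, 15, -15, -16.5, 0, 0, 0, 4, 18, -18, -16.5, 0, 0, 0, 4, 20.5, -20, -16.5, 0, 0, 0, 4, 21.4, -20.9, -16.5, 0, 0, 0, 4, 21.4, -20.9, -15.5, 0, 0, 0, 4, 21.4, -20.9, -14.5, 0, 0, 0, 4, 21.4, -20.9, -14.5, 0, 0, 0, 4]

```text
t: 5.7
tool_pos: [0.5774, -0.0758, 0.1685]
ee_rot: [-0.0, 0.995, 0.104, -0.002]
force: [-0.8, -0.7, -1.3]
gripper_width: 0.559
gripper_force: 12.0
```

Run:
```python
from h import *
s=shot('side')[140:240,230:350,::-1]
cv2.imwrite('pics/p1.png',cv2.resize(s,None,fx=6,fy=6,interpolation=2))
p=manip.sense()['tool_pos']
for z in(.1205,.1485-.0,):print(proj('side',[.580,-.076,z]))
b=p-[0,0,.0268];print(p,'spool bottom',proj('side',b),'top',proj('side',b+[0,0,.028]))
```

```text
[286.61220945 185.91941644]
[286.14637712 175.83120731]
[ 0.57792726 -0.07591257  0.16927273] spool bottom [287.0586967 178.0797694] top [286.5937163  167.79512558]
```

View pics/p1.png

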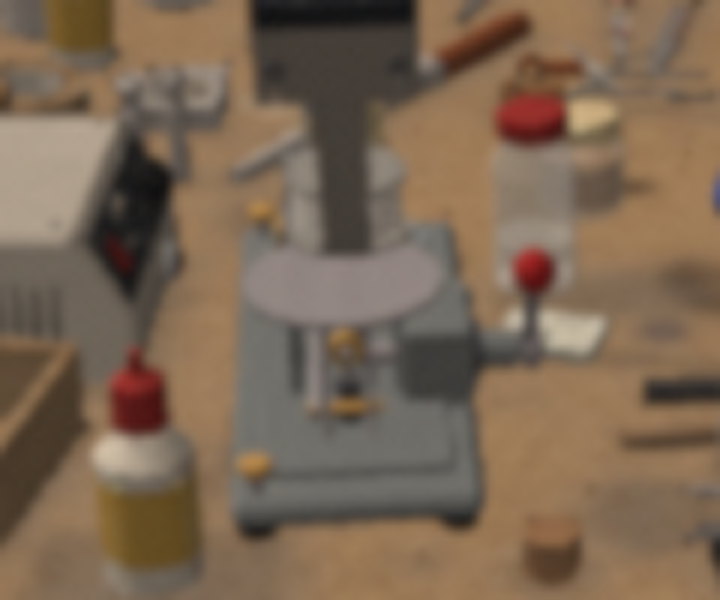

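The spool hangs upright over the pan: spool at crop column 345, pan at 343, still clear of the pan's far edge. The lever is at its arrested end.

Emit:
drive_tool:
  plan: [0.2, 0, 1, 0, 0, 0, 4, 0.2, 0, 1.7, 0, 0, 0, 4, 0.2, 0, 2, 0, 0, 0, 4, 0.2, 0, 2.2, 0, 0, 0, 4, 0.2, 0, 2.2, 0, 0, 0, 4, 0.2, 0, 2.2, 0, 0, 0, 4]

```text
t: 6.35
tool_pos: [0.5817, -0.0744, 0.1487]
ee_rot: [0.0, 0.995, 0.104, 0.0]
force: [-0.5, -0.2, -1.5]
gripper_width: 0.556
gripper_force: 12.0
```

Emit:
drive_tool:
  plan: [0, 0, 0.1, 0, 0, 0, 4, 0, 0, 0.15, 0, 0, 0, 4, 0, 0, 0.15, 0, 0, 0, 4]

```text
t: 6.65
tool_pos: [0.5818, -0.0744, 0.1473]
ee_rot: [0.0, 0.995, 0.104, 0.0]
force: [0.2, -0.7, -0.4]
gripper_width: 0.555
gripper_force: 12.0
```

Emit:
drive_tool:
  plan: [0, 0, 0.05, 0, 0, 0, 4, 0, 0, 0.05, 0, 0, 0, 6, 0, 0, 0.05, 0, 0, 0, 8, 0, 0, 0.05, 0, 0, 0, 8, 0, 0, -2, 0, 0, 0, 8, 0, 0, -5, 0, 0, 0, 8, -3, 0, -6, 0, 0, 0, 6, -8, 0, -6, 0, 0, 0, 5, -13, 0, -6, 0, 0, 0, 3.4, -13, 0, -6, 0, 0, 0, 3.4]

```text
t: 7.65
tool_pos: [0.4481, -0.1015, 0.2063]
ee_rot: [-0.001, 0.995, 0.104, -0.002]
force: [0.6, -0.2, -0.4]
gripper_width: 0.546
gripper_force: 0.0
```

Run:
```python
from h import *
t=shot('top')[130:215,270:425,::-1];s=shot('side')[150:230,260:340,::-1]
a=cv2.resize(t,(547,300),interpolation=2);b=cv2.resize(s,(250,250),interpolation=2)
o=np.zeros((300,800,3),np.uint8);o[:,:547]=a;o[:250,550:]=b;cv2.imwrite('pics/r1.png',o)
print(manip.sense()['tool_pos'])
```

```text
[ 0.45406482 -0.10168929  0.20762146]
```

View pics/r1.png

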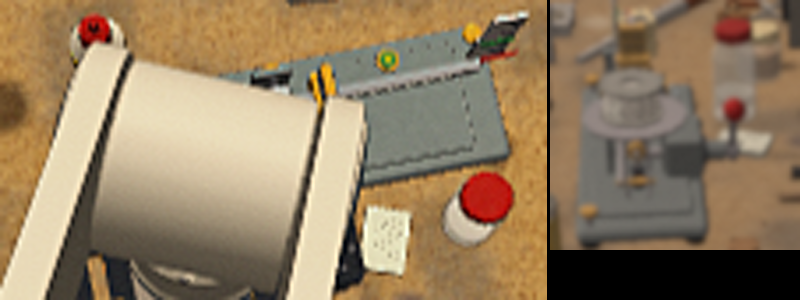

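The spool stands upright and centred on the pan (side crop: spool at column 632, pan at 635). Next I'll put the open fingers either side of the knob.

Emit:
drive_tool:
  plan: [3, 3, 0, 0, 0, 0, 3.6, 4.6, 5, 1, 0, 0, 0, 3.6, 4.6, 5, 4, 0, 0, 0, 3.6, 4.6, 5, 7, 0, 0, 0, 3.6, 4.6, 5, 9, 0, 0, 0, 3.6, 4.6, 5, 10.2, 0, 0, 0, 3.6, 4.6, 5, 10.2, 0, 0, 0, 3.6]

```text
t: 8.45
tool_pos: [0.5099, -0.1404, 0.1036]
ee_rot: [-0.0, 0.995, 0.104, -0.001]
force: [-0.1, 0.3, -0.6]
gripper_width: 0.392
gripper_force: 0.0
```

Run:
```python
from h import *
s=shot('side')[140:220,260:360,::-1]
cv2.imwrite('pics/l1.png',cv2.resize(s,None,fx=7,fy=7,interpolation=2))
print(manip.sense())
```

```text
{'t': 8.5, 'q': array([-2.71733361e-01,  3.75741614e-01,  1.94674623e+00,  8.64681937e-05,
        8.19673501e-01,  1.08978278e+00]), 'qd': array([-2.44333336e-03, -2.96023191e-02, -1.07602259e-02,  2.25485564e-05,
        8.15440714e-03, -1.12564685e-03]), 'effort': array([ 6.03337030e-03, -5.08604980e+01, -2.43116874e+01,  3.52857239e-02,
       -1.93949095e-01,  2.64175782e-03]), 'tool_pos': array([ 0.51041651, -0.14063561,  0.10478736]), 'ee_rot': array([-1.33891688e-04,  9.94533261e-01,  1.04419880e-01, -2.52829024e-04]), 'force': array([-0.15923728,  0.16678636,  0.2610585 ]), 'torque': array([ 0.02677591, -0.01406613,  0.03394078]), 'gripper_force': 0.0, 'gripper_width': 0.3908172289481948}
```

View pics/l1.png

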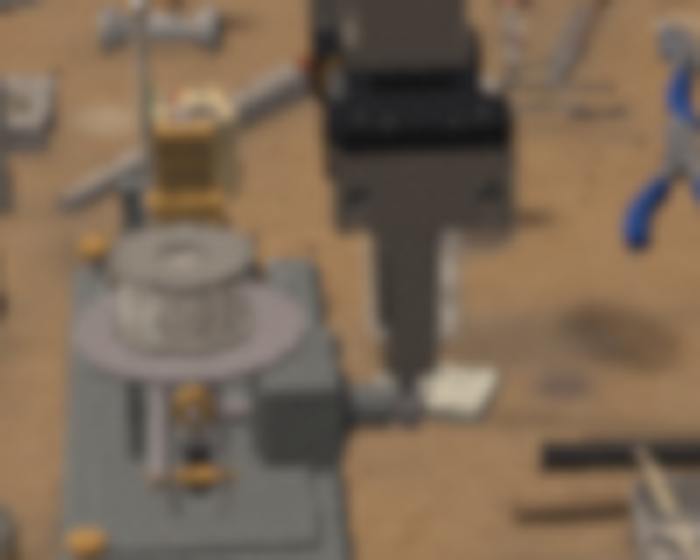

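The finger covers the knob, so the fingers straddle it. The spool is about 3 mm off the pan's middle, which is inside the limit. Pushing the lever over now.

Emit:
drive_tool:
  plan: [0, 0.8, 0, 0, 0, 0, 3.6, 0, 1.6, 0, 0, 0, 0, 3.6, 0, 2.4, 0, 0, 0, 0, 3.6, 0, 3.2, 0, 0, 0, 0, 3.6, 0, 4, 0, 0, 0, 0, 3.6, 0, 4.8, 0, 0, 0, 0, 3.6, 0, 5.6, 0, 0, 0, 0, 3.6, 0, 6.4, 0, 0, 0, 0, 3.6, 0, 7.2, 0, 0, 0, 0, 3.6, 0, 8, 0, 0, 0, 0, 3.6, 0, 8.4, 0, 0, 0, 0, 3.6, 0, 8.7, 0, 0, 0, 0, 3.6, 0, 8.7, 0, 0, 0, 0, 3.6]

```text
t: 9.8
tool_pos: [0.5274, -0.2249, 0.1047]
ee_rot: [-0.001, 0.995, 0.104, -0.0]
force: [0.5, 7.0, 1.5]
gripper_width: 0.388
gripper_force: 2.8
```

Emit:
drive_tool:
  plan: [0, -0.4, 0, 0, 0, 0, 3.6, 0, -0.6, 0, 0, 0, 0, 3.6, 0, -0.6, 0, 0, 0, 0, 3.6, 0, -0.6, 0, 0, 0, 0, 3.6, 0, -0.6, 0, 0, 0, 0, 3.6, 0, -0.6, 0, 0, 0, 0, 3.6, 0, -0.6, 0, 0, 0, 0, 3.6, 0, -0.6, 0, 0, 0, 0, 3.6, 0, -0.6, 0, 0, 0, 0, 3.6, 0, -0.6, 0, 0, 0, 0, 3.6, 0, -0.6, 0, 0, 0, 0, 3.6, 0, -0.6, 0, 0, 0, 0, 3.6, 0, -0.6, 0, 0, 0, 0, 3.6]

```text
t: 11.1
tool_pos: [0.5266, -0.22, 0.1051]
ee_rot: [-0.0, 0.995, 0.104, 0.0]
force: [-0.0, 0.0, 0.1]
gripper_width: 0.394
gripper_force: 0.0
```

```bash
cat > tilt.py <<'E'
from h import *
def tilt(n,ref='pics/l1.png'):
    im=shot('side',n)
    big=cv2.resize(im[140:220,260:360,::-1],None,fx=7,fy=7,interpolation=2)
    g=lambda a:cv2.cvtColor(a,cv2.COLOR_BGR2GRAY)
    ref=g(cv2.imread(ref));cur=g(big)
    # spool patch: rows 225-350, cols 110-255
    def loc(y0,y1,x0,x1):
        t=ref[y0:y1,x0:x1];r=cv2.matchTemplate(cur[y0-50:y1+90,x0-30:x1+30],t,cv2.TM_CCOEFF_NORMED)
        _,v,_,p=cv2.minMaxLoc(r);return (p[0]-30)/7,(p[1]-50)/7,round(v,3)
    cv2.imwrite('pics/'+n+'_c.png',big)
    a=loc(228,350,112,255)
    b=np.array([.58,-.076,.1345])
    k=(proj('side',b-[0,0,.01])-proj('side',b))[1]
    d=a[1]/k*.01
    print('spool shift px',a,'drop mm',d*1000,'tilt',np.arcsin(d/.09),'static',loc(400,520,60,330))
E
python3 - <<'E'
from tilt import *
tilt('d1');tilt('d2');print(manip.sense()['force'],manip.sense()['tool_pos'])
E
```

```text
spool shift px (0.0, 5.714285714285714, 0.888) drop mm 15.929098344704702 tilt 0.17792730417284158 static (0.2857142857142857, 1.2857142857142858, 0.801)
spool shift px (0.0, 5.714285714285714, 0.888) drop mm 15.929098344704702 tilt 0.17792730417284158 static (0.2857142857142857, 1.2857142857142858, 0.801)
[-0.47117359  0.04983289 -0.66498739] [ 0.52659113 -0.22001327  0.10507544]
```

View pics/d1_c.png

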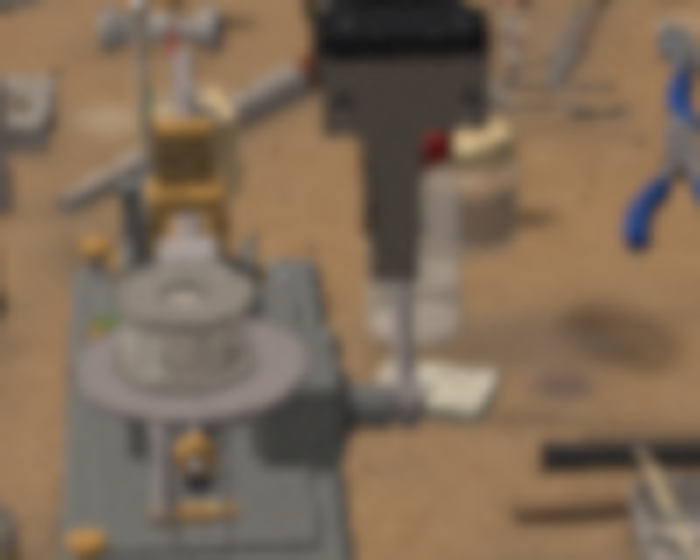

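Compared with the arrested picture, the pan and spool have dropped about 40 crop pixels, or 5.7 px, which is a tilt of about 0.178 rad. That calls for about 59 mm of poise travel. Re-arresting the beam now.

Emit:
drive_tool:
  plan: [0, -0.8, 0, 0, 0, 0, 3.6, 0, -1.6, 0, 0, 0, 0, 3.6, 0, -2.4, 0, 0, 0, 0, 3.6, 0, -3.2, 0, 0, 0, 0, 3.6, 0, -4, 0, 0, 0, 0, 3.6, 0, -4.8, 0, 0, 0, 0, 3.6, 0, -5.6, 0, 0, 0, 0, 3.6, 0, -6.4, 0, 0, 0, 0, 3.6, 0, -7.2, 0, 0, 0, 0, 3.6, 0, -8, 0, 0, 0, 0, 3.6, 0, -8.5, 0, 0, 0, 0, 3.6, 0, -8.9, 0, 0, 0, 0, 3.6, 0, -8.9, 0, 0, 0, 0, 3.6]

```text
t: 12.5
tool_pos: [0.5083, -0.133, 0.1053]
ee_rot: [0.0, 0.995, 0.105, 0.0]
force: [-0.5, -3.6, 1.5]
gripper_width: 0.388
gripper_force: 1.7
```

Emit:
drive_tool:
  plan: [0, -0.2, 0, 0, 0, 0, 3.6, 0, -0.2, 0, 0, 0, 0, 3.6, 0, 0.6, 0, 0, 0, 0, 3.6, 0, 0.6, -3, 0, 0, 0, 4, 0, 0.6, -7, 0, 0, 0, 4, 2, 2, -9.5, 0, 0, 0, 4, 5, 5, -9.5, 0, 0, 0, 4, 8.2, 8, -9.5, 0, 0, 0, 4, 8.2, 8, -9.5, 0, 0, 0, 4, 8.2, 8, -7, 0, 0, 0, 4, 8.2, 8, -5, 0, 0, 0, 4, 8.2, 8, -4.2, 0, 0, 0, 4, 8.2, 8, -4.2, 0, 0, 0, 4]
  force: 5

```text
t: 13.8
tool_pos: [0.6037, -0.1937, 0.1458]
ee_rot: [-0.001, 0.995, 0.104, -0.001]
force: [-0.4, 0.3, 1.0]
gripper_width: 0.438
gripper_force: 0.0
```

Run:
```python
from tilt import *
tilt('e1');st=manip.sense();print(st['force'],st['tool_pos'])
```

```text
spool shift px (0.0, 0.0, 0.987) drop mm 0.0 tilt 0.0 static (0.0, 0.0, 0.999)
[-0.84427681  0.72251175  0.10357451] [ 0.60448415 -0.19398067  0.14697192]
```

View pics/e1_c.png

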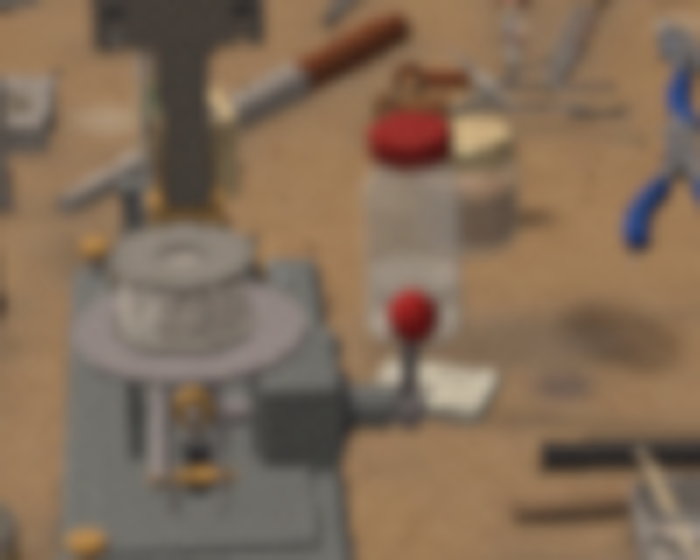

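The beam is arrested again: the spool is back at zero shift and the knob sits at its left end at crop (412, 315). The finger is in line with the fin, so I'll grip it.

Emit:
drive_tool:
  plan: [0, 0, 0, 0, 0, 0, 0.2, 0, 0, 0, 0, 0, 0, 0.2, 0, 0, 0, 0, 0, 0, 0.2, 0, 0, 0, 0, 0, 0, 0.2, 0, 0, 0, 0, 0, 0, 0.2, 0, 0, 0, 0, 0, 0, 0.2]
  force: 8

```text
t: 14.45
tool_pos: [0.6052, -0.1943, 0.1474]
ee_rot: [0.0, 0.995, 0.104, 0.0]
force: [0.7, -0.1, 2.8]
gripper_width: 0.088
gripper_force: 8.0
```

Emit:
drive_tool:
  plan: [0, 0.6, 0, 0, 0, 0, 0.2, 0, 1.4, 0, 0, 0, 0, 0.2, 0, 2.2, 0, 0, 0, 0, 0.2, 0, 3, 0, 0, 0, 0, 0.2, 0, 3.8, 0, 0, 0, 0, 0.2, 0, 4.6, 0, 0, 0, 0, 0.2, 0, 5.3, 0, 0, 0, 0, 0.2, 0, 5.8, 0, 0, 0, 0, 0.2, 0, 5.9, 0, 0, 0, 0, 0.2, 0, 5.9, 0, 0, 0, 0, 0.2, 0, 5.9, 0, 0, 0, 0, 0.2]

```text
t: 15.55
tool_pos: [0.6173, -0.2519, 0.1472]
ee_rot: [0.0, 0.995, 0.104, 0.0]
force: [1.9, -0.8, 2.6]
gripper_width: 0.083
gripper_force: 8.0
```

Emit:
drive_tool:
  plan: [0, 0, 0, 0, 0, 0, 2.6, 0, 0, 0, 0, 0, 0, 2.6, 0, 0, 0, 0, 0, 0, 2.6, 0, 0, -3, 0, 0, 0, 3.6, 0, 0, -5.5, 0, 0, 0, 3.6, -3, -4, -5.5, 0, 0, 0, 3.6, -6, -8, -5.5, 0, 0, 0, 3.6, -8.2, -12, -5.5, 0, 0, 0, 3.6, -8.2, -13.1, -5.5, 0, 0, 0, 3.6, -8.2, -13.1, -3, 0, 0, 0, 3.6, -8.2, -13.1, 0.5, 0, 0, 0, 3.6, -8.2, -13.1, 3, 0, 0, 0, 3.6, -8.2, -13.1, 4.2, 0, 0, 0, 3.6, -8.2, -13.1, 4.2, 0, 0, 0, 3.6]

```text
t: 16.95
tool_pos: [0.5092, -0.1407, 0.1037]
ee_rot: [-0.0, 0.995, 0.104, -0.001]
force: [0.6, -0.2, -0.4]
gripper_width: 0.39
gripper_force: 0.0
```

Run:
```python
from tilt import *
tilt('e2');st=manip.sense();print(st['force'],st['tool_pos'],st['gripper_width'])
```

```text
spool shift px (0.14285714285714285, -0.2857142857142857, 0.951) drop mm -0.796454917235235 tilt -0.008849614590534226 static (0.0, 0.0, 0.997)
[0.18389426 1.12290576 1.37918189] [ 0.50998997 -0.14088099  0.10491356] 0.39135902040198606
```

Emit:
drive_tool:
  plan: [0, 0.8, 0, 0, 0, 0, 3.6, 0, 1.6, 0, 0, 0, 0, 3.6, 0, 2.4, 0, 0, 0, 0, 3.6, 0, 3.2, 0, 0, 0, 0, 3.6, 0, 4, 0, 0, 0, 0, 3.6, 0, 4.8, 0, 0, 0, 0, 3.6, 0, 5.6, 0, 0, 0, 0, 3.6, 0, 6.4, 0, 0, 0, 0, 3.6, 0, 7.2, 0, 0, 0, 0, 3.6, 0, 8, 0, 0, 0, 0, 3.6, 0, 8.4, 0, 0, 0, 0, 3.6, 0, 8.8, 0, 0, 0, 0, 3.6, 0, 8.8, 0, 0, 0, 0, 3.6, 0, 8.4, 0, 0, 0, 0, 3.6, 0, 8.1, 0, 0, 0, 0, 3.6, 0, 8.1, 0, 0, 0, 0, 3.6]

```text
t: 18.6
tool_pos: [0.5266, -0.2199, 0.1051]
ee_rot: [0.0, 0.995, 0.105, 0.0]
force: [-0.8, -0.0, 0.4]
gripper_width: 0.389
gripper_force: 0.0
```

Emit:
drive_tool:
  plan: [0, 0, 0, 0, 0, 0, 3.6, 0, 0, 0, 0, 0, 0, 3.6, 0, 0, 0, 0, 0, 0, 3.6, 0, 0, 0, 0, 0, 0, 3.6, 0, 0, 0, 0, 0, 0, 3.6, 0, 0, 0, 0, 0, 0, 3.6, 0, 0, 0, 0, 0, 0, 3.6, 0, 0, 0, 0, 0, 0, 3.6, 0, 0, 0, 0, 0, 0, 3.6, 0, 0, 0, 0, 0, 0, 3.6, 0, 0, 0, 0, 0, 0, 3.6, 0, 0, 0, 0, 0, 0, 3.6, 0, 0, 0, 0, 0, 0, 3.6, 0, 0, 0, 0, 0, 0, 3.6, 0, 0, 0, 0, 0, 0, 3.6]

```text
t: 20.1
tool_pos: [0.5266, -0.22, 0.1051]
ee_rot: [0.0, 0.995, 0.104, -0.0]
force: [0.7, 0.6, -0.2]
gripper_width: 0.393
gripper_force: 0.0
```

Run:
```python
from tilt import *
tilt('f1');tilt('f1','pics/e2_c.png');st=manip.sense();print(st['force'],st['tool_pos'],st['gripper_width'])
s=cv2.imread('pics/f1.png')
cv2.imwrite('pics/f1z.png',cv2.resize(s[135:205,260:330],None,fx=8,fy=8,interpolation=2))
```

```text
spool shift px (0.0, 0.14285714285714285, 0.959) drop mm 0.3982274586176175 tilt 0.004424763978581952 static (0.0, 0.0, 0.987)
spool shift px (0.0, 0.2857142857142857, 0.969) drop mm 0.796454917235235 tilt 0.008849614590534226 static (0.0, 0.0, 0.985)
[-0.10019798  0.05940249  0.05539225] [ 0.52660094 -0.2199946   0.105074  ] 0.3937271819657515
```

View pics/f1z.png

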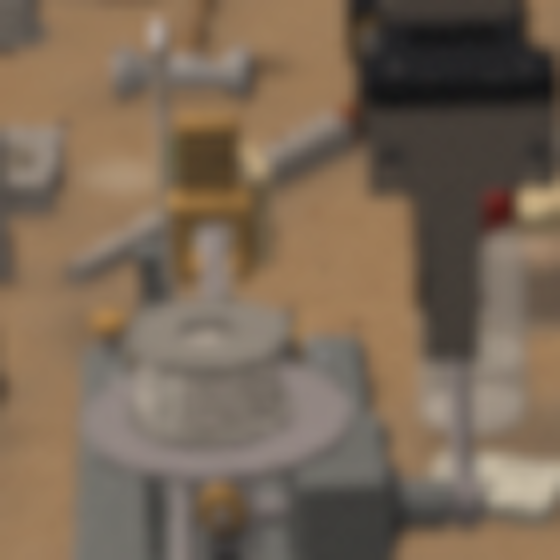

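The beam is released and nearly level. I'll refine the reading before I rely on it.

Run:
```python
import cv2,numpy as np
g=lambda n:cv2.imread('pics/'+n)[:,:,:].mean(2).astype(np.float32)
def ecc(a,b,y0,y1,x0,x1):
    W=np.eye(2,3,dtype=np.float32);m=np.zeros(a.shape,np.uint8);m[y0:y1,x0:x1]=255
    try: c,W=cv2.findTransformECC(a,b,W,cv2.MOTION_TRANSLATION,(3,200,1e-6),m,5)
    except cv2.error: return None
    return round(c,3),W[:,2]/1/7
e1,e2,f1,d1=g('e1_c.png'),g('e2_c.png'),g('f1_c.png'),g('d1_c.png')
for nm,bx in(('spool',(235,350,105,260)),('pan',(290,395,70,310)),('both',(228,395,70,310)),('static',(450,545,60,350))):
    print(nm,'e2-f1',ecc(e2,f1,*bx),'e1-e2',ecc(e1,e2,*bx),'e1-f1',ecc(e1,f1,*bx))
```

```text
spool e2-f1 (0.974, array([0.03812494, 0.3393725 ], dtype=float32)) e1-e2 (0.958, array([ 0.02935567, -0.33963415], dtype=float32)) e1-f1 (0.968, array([0.04425647, 0.03435921], dtype=float32))
pan e2-f1 (0.983, array([0.03639862, 0.3092137 ], dtype=float32)) e1-e2 (0.979, array([ 0.05123135, -0.1766016 ], dtype=float32)) e1-f1 (0.982, array([0.05454934, 0.12665193], dtype=float32))
both e2-f1 (0.984, array([0.03048687, 0.29411098], dtype=float32)) e1-e2 (0.98, array([ 0.03772134, -0.18820359], dtype=float32)) e1-f1 (0.982, array([0.05768541, 0.09961162], dtype=float32))
static e2-f1 (0.992, array([-0.01348515,  0.08119791], dtype=float32)) e1-e2 (0.995, array([0.01876367, 0.07505568], dtype=float32)) e1-f1 (0.994, array([0.01225816, 0.04246163], dtype=float32))
```

Run:
```python
import cv2,numpy as np
g=lambda n:cv2.imread('pics/'+n)[:,:,:].mean(2).astype(np.float32)
def ecc(a,b,y0,y1,x0,x1):
    W=np.eye(2,3,dtype=np.float32);m=np.zeros(a.shape,np.uint8);m[y0:y1,x0:x1]=255
    c,W=cv2.findTransformECC(a,b,W,cv2.MOTION_TRANSLATION,(3,200,1e-6),m,5);return round(c,3),W[:,2]/7
e2,f1=g('e2_c.png'),g('f1_c.png')
# f1z scale 8 origin (260,135): poise x165-260,y110-270 -> _c scale 7 origin (260,140)
for b in((58,125,148,215),(58,205,140,225),(65,200,148,215)):print(ecc(e2,f1,*b))
print(ecc(e2,f1,20,75,60,95))
```

```text
(0.995, array([-0.00557853, -0.25337985], dtype=float32))
(0.994, array([-0.05227676, -0.18949701], dtype=float32))
(0.992, array([-0.00123848, -0.1958082 ], dtype=float32))
(0.868, array([0.07683938, 0.76229566], dtype=float32))
```

The fin moved up as the pan moved down, and both give a tilt of about +0.008 rad, inside the band. Arresting for good.

Emit:
drive_tool:
  plan: [0, -0.8, 0, 0, 0, 0, 3.6, 0, -1.6, 0, 0, 0, 0, 3.6, 0, -2.4, 0, 0, 0, 0, 3.6, 0, -3.2, 0, 0, 0, 0, 3.6, 0, -4, 0, 0, 0, 0, 3.6, 0, -4.8, 0, 0, 0, 0, 3.6, 0, -5.6, 0, 0, 0, 0, 3.6, 0, -6.4, 0, 0, 0, 0, 3.6, 0, -7.2, 0, 0, 0, 0, 3.6, 0, -8, 0, 0, 0, 0, 3.6, 0, -8.5, 0, 0, 0, 0, 3.6, 0, -8.9, 0, 0, 0, 0, 3.6, 0, -9.1, 0, 0, 0, 0, 3.6, 0, -9.1, 0, 0, 0, 0, 3.6, 0, -8.3, 0, 0, 0, 0, 3.6, 0, -8.3, 0, 0, 0, 0, 3.6, 0, -8.3, -3, 0, 0, 0, 3.6, 0, -8.3, -7, 0, 0, 0, 3.6, -3, -8.3, -11, 0, 0, 0, 3.6, -8, -8.3, -12, 0, 0, 0, 3.6]

```text
t: 22.2
tool_pos: [0.435, -0.1558, 0.2287]
ee_rot: [0.001, 0.994, 0.105, 0.003]
force: [0.7, -1.2, -0.4]
gripper_width: 0.39
gripper_force: 0.0
```

Emit:
drive_tool:
  plan: [-4, 0, 0, 0, 0, 0, 3.6, -4, 0, 0, 0, 0, 0, 3.6, -4, 0, 0, 0, 0, 0, 3.6, -4, 0, 0, 0, 0, 0, 3.6, -4, 0, 0, 0, 0, 0, 3.6]

```text
t: 22.7
tool_pos: [0.3939, -0.1634, 0.2247]
ee_rot: [-0.0, 0.995, 0.105, 0.0]
force: [0.3, -0.3, 0.8]
gripper_width: 0.394
gripper_force: 0.0
```

Run:
```python
from tilt import *
tilt('z1');tilt('z1','pics/e2_c.png');st=manip.sense();print(st['force'],st['tool_pos'])
a,b=cv2.imread('pics/z1_c.png'),cv2.imread('pics/e1_c.png')
for im in(a,b):
    m=(im[:,:,2]>120)&(im[:,:,1]<70)&(im[:,:,0]<70);m[:250]=0;m[:,:350]=0;ys,xs=np.where(m);print('knob',xs.mean(),ys.mean())
```

```text
spool shift px (0.14285714285714285, -0.2857142857142857, 0.956) drop mm -0.796454917235235 tilt -0.008849614590534226 static (0.0, 0.0, 0.997)
spool shift px (0.0, 0.0, 0.989) drop mm 0.0 tilt 0.0 static (0.0, 0.0, 0.999)
[-0.49607814 -0.40586816 -0.09368284] [ 0.39359299 -0.16328831  0.22458863]
knob 407.3496835443038 307.4335443037975
knob 407.26121794871796 307.22596153846155
```

The knob is back at its arrested position and the beam matches the arrested reference, so I'm handing in.

```bash
python3 -c "
from rig import manip
print(manip.hand_in())"
```

```text
the job is handed in; nothing more can be done
None
```

The job is handed in, with no verdict shown: the spool is on the pan, the poise was slid out about 59 mm, the second release settled about 0.008 rad from level (limit 0.022) by image comparison rather than by reading the pointer, and the beam is arrested again.

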